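# Draw the spacer strip out from under a plaster model

### The arm

A 6-joint arm with a two-finger parallel gripper is mounted at the origin on a cart in front of the work surface, level with it; the furniture and walls round the work are solid. World frame = base frame: x ahead of the robot, y to its left, z up, the work surface at z = 0. Lengths are in m, angles in rad, forces in N, time in s.
With the tool pointing down it reaches from about 0.4 to 0.825 m from the base axis. Payload 7 kg.
Tool frame: the origin (TCP) lies at the centre of the arm's flange, where the gripper is bolted on; the fingertips stand 178 mm ahead of it and the grasp point (between the pads) lies 159 mm ahead of it; x points along the fingers, z is the direction in which the jaws open and shut, and the axes are right-handed (so a half turn about x gives the same grasp; the last joint's range is limited). The gripper opens to 88 mm and grips with 3 to 60 N. Pads are 19 mm wide; open, the fingers measure 130 mm over their backs; the gripper's body (78 mm by 193 mm) begins 47 mm behind the grasp point.
Start: joints at [0.288, 0.359, 0.012, 0, -1.224, -0.288], TCP at [0.675, -0, 0.405] pointing down, gripper open.
Joint ranges: [-3.07, 3.07], [-1.43, 2.12], [-1.02, 1.25], [-3.03, 1.67], [-3.05, -0], [-3.03, 3.03]. Speed limits (rad/s): [2.39, 2.39, 3.01, 3.14, 3.14, 3.14].

### API

Orientations are given as [roll, pitch, yaw] about the fixed x, y, z axes, in that order (R = Rz(yaw) Ry(pitch) Rx(roll)).
In Python, from station import telemetry, optics, job_done, finder gives the robot as it stands.
- The arm moves only by the tool play_rows, never from a script. Its argument "steps" is a list of rows, each an object of numbers: "gripper": the opening, from 0 (shut) to 1 (fully open); "tx", "ty", "tz": the shift along the tool's x, y, z in units of 25 mm (1.0 is 25 mm); "ax", "ay", "az": the turn, a rotation vector about the tool's x, y, z in units of 6 degrees (1.0 is 6 degrees). In form: [{"gripper": .., "tx": .., "ty": .., "tz": .., "ax": .., "ay": .., "az": ..}, ...]. A call has 1 to 20 rows; each row shifts and turns the commanded pose from where the row before left it, along the tool's axes as they then stand; what a row does not reach is not made up. A row lasts 1/12 s, in which the tool goes at most 41.7 mm and 7.16 degrees, less where a joint would pass 70% of its speed; a pose out of reach is approached as far as the arm can. A call is refused whole if a number of a shift passes 1 or a number of a turn 1, either way. A call with a gripper value outside its range is refused whole. The fingers move at their own pace and stop on an object; "newtons" is the grip in N (left out, the last holds). Time passes only in rows, so rows that do not move let the fingers close. It gives the time, the measured TCP pose, the force and the opening at its end, in the units of the state.
- telemetry.get_state(): the state, without advancing time (a new reading comes with each control period).
- optics.grab_frame(name): name is "scene" or "side" or "wrist"; returns the picture (384x512x3 uint8, red, green, blue); there is no depth.
- optics.calibration(name): a dict with "fx", "fy", "cx", "cy" (pixels), "T" (4x4, takes a point from camera to world coordinates); the wrist camera has in their place "mount" (4x4, takes a point from camera to tool coordinates, whose origin is the TCP and whose axes are the tool frame's). Camera axes: x right, y down, z forward; pixel columns grow to the right and rows downward; lengths in m; the calibration is good to about 2 mm. A picture is of the moment at which its call begins: read the wrist's pose just before it. calibration takes no time and is no camera call.
- job_done(): hands the job in, once; it reports no verdict.
Trained networks look in the newest picture that a camera, given by its name, has taken for a name from the list of things; names that differ only in an ending like _2 or _b are one class to them, and where a whole thing is asked for, a point or a joint stands for the part that bears it (a point fixed in the world has none). Each returns a list of dicts, best first, with "confidence" (0 to 1); they miss things now and then, are a little off and sometimes report something else, mostly with a low value. They report only what shows in the picture. A call takes as long as a camera call.
- finder.look_for(query, camera): "extent" ([left, top, right, bottom] in pixels, round what is visible of it).
- finder.silhouettes(query, camera): "pixels" (384x512 bool, what is visible of it) and "extent" ([left, top, right, bottom] in pixels, round what is visible of it).
- finder.pinpoint(query, camera): "location" ([row, column] in pixels: a listed point, or the origin of a listed thing).
The state is a dict: "t": time; "q": joint angles; "qd": joint speeds; "joint_efforts": joint torques, N m; "eef_pos": TCP position; "ee_rot": TCP orientation; "force": force on the tool from outside, world axes, zero at the start; "moment": the same for the moment, N m; "width": finger opening in m.
Only numpy, scipy, OpenCV 4.12 (cv2) and the standard library are available. Lean on these libraries where they do the work, as an engineer would, in place of code of your own. Each camera call takes 0.05 s, during which the arm holds its last target.

### The job

The repair on the plaster dental model has set, so its spacer can come out: draw the flat aluminium strip out lengthwise from under the plaster model that sits on a small stand, without disturbing the model, which must stay sitting on its stand where it is. Lay that strip flat inside the shallow steel tray. Leave the other stand alone, with its round jar and its own strip.

Things in the scene. Friction and masses are not known exactly. Their poses are not given: they have to be found in the camera images.
- model_stand: Fixed grey stand carrying the plaster model; -x faces roughly to the robot. Origin at the centre of its underside. Slab 100 (x) x 84 (y) mm on feet, top at z = 34. Two dark rails along x, x = -38 to 38, |y| = 16 to 34, tops at z = 40, each with a lip up to z = 48 at its front, x = -38 to -32, a stop for the load; between them a 32 mm channel, open to -x, closed by a bar at x = 39 to 46.
- model_strip: The strip to be drawn: loose aluminium, 140 (x) x 22 (y) x 6 (z) mm, 55 g, a hole near its free end. Origin at the centre of its underside. It lies in the channel of model_stand, x axes alike, underside 34 mm above the bench; the model rests on it and the rails. The last 60 mm or so (strip -x) hang free in front of the slab, to be gripped across; drawn 60 mm along -x it is clear of the model.
- model_strip_tail (a point): Middle of the free end face of the strip under the model (strip x = -70 mm, mid-thickness).
- model_strip_head (a point): Middle of the far end face of the strip under the model (strip x = +70 mm, mid-thickness); at the start under the far edge of the model.
- plaster_model: Loose cream plaster jaw model with a row of teeth, 52 (x) x 68 (y) x 32 (z) mm, about 140 g, origin at the centre of its underside, z up. It rests across the two rails of model_stand and on the strip, 40 mm above the bench.
- jar_stand: The other fixed stand, same as model_stand, which carries the round jar. To be left alone; may stand left or right of model_stand.
- jar_strip: The strip under the jar, same as model_strip, to be left where it is.
- salve_jar: Loose round jar with a wide blue cap, 60 mm in diameter, 52 mm high, origin at the centre of its underside; it rests on the rails and strip of jar_stand. To be left where it is.
- tray: Fixed shallow steel tray flat on the bench, outside 190 (x) x 110 (y) x 10 (z) mm, walls and floor 2 mm thick, open above. Origin at the centre of its underside, x along its length.

How it is judged:
On the way:
1. the strip is drawn out clear of the model, which still sits on its stand (x of model_strip_head in the frame of model_stand below -0.03 m and distance of plaster_model from where it was at the start of the episode below 0.015 m), for 0.1 s.
At the end, for the whole second after the job is handed in: The strip from under the plaster model lies flat (within 7 degrees) and at rest inside the tray, both its ends within the tray's outline; the model still sits upright (within 10 degrees) on its stand within 15 mm of where it stood; the jar and its strip are within 15 mm of where they were (x of model_strip_tail in the frame of tray between -0.095 and 0.095 m and x of model_strip_head in the frame of tray between -0.095 and 0.095 m and y of model_strip_tail in the frame of tray between -0.055 and 0.055 m and y of model_strip_head in the frame of tray between -0.055 and 0.055 m and z of model_strip in the frame of tray below 0.012 m and angle between model_strip's own z axis and vertical below 0.12 rad and linear speed of model_strip below 0.02 m/s and distance of each of plaster_model, salve_jar, jar_strip from where it was at the start of the episode below 0.015 m and angle between plaster_model's own z axis and vertical below 0.17 rad); the robot touches nothing.
It fails at once if the plaster model is shifted more than 15 mm or tipped more than 10 degrees (distance of plaster_model from where it was at the start of the episode above 0.015 m or angle between plaster_model's own z axis and vertical above 0.17 rad).
It fails at once if the jar or its strip is shifted more than 15 mm (distance of any of salve_jar, jar_strip from where it was at the start of the episode above 0.015 m).
It also fails if it takes over 40 s, if anything falls off the work surface, if the arm or the gripper's body presses on something with over 40 N, if the wrist force passes 120 N, or if a joint passes its speed limit or range.

## Working session

There is one attempt and no reset: what is moved stays moved. The work goes in short steps, Python scripts to look and compute and a tool call to move; the robot and the scene stay as the last step left them, time stands still between calls to the robot, and variables do not carry over. Pictures are saved under pics/ and viewed, and the job is handed in when it is done.

Besides the shell and the picture viewer there is one more tool, called after "Request:" as name([rows], argument=value, ...), one row to a line, values as JSON. play_rows: Moves the arm, as the interface text tells. Its arguments: {"type":"object","properties":{"steps":{"type":"array"},"newtons":{"type":"number"}},"required":["steps"]}

```bash
ls; mkdir -p pics
python3 - <<'E'
from station import telemetry, optics, finder
import cv2,json
print(telemetry.get_state())
for n in ["scene","side","wrist"]:
    im=optics.grab_frame(n); cv2.imwrite(f"pics/a_{n}.png",im[:,:,::-1])
    print(n,optics.calibration(n))
    for q in ["model_stand","plaster_model","model_strip","tray","jar_stand","salve_jar","model_strip_tail","model_strip_head"]:
        r=finder.pinpoint(q,n); print(n,q,[(x['confidence'],x['location']) for x in r[:2]])
E
```

```text
pics
{'t': 0.0, 'q': array([ 2.88072447e-01,  3.59406203e-01,  1.10708358e-02, -3.23834555e-04,
       -1.22410725e+00, -2.88116108e-01]), 'qd': array([ 0.00065347, -0.00252615, -0.0015465 , -0.00047436, -0.00032722,
       -0.00089405]), 'joint_efforts': array([-8.00930356e-04, -5.82726967e+01,  2.93058443e+01,  6.99745238e+00,
        6.93249181e-03, -2.06530804e-04]), 'eef_pos': array([ 6.74813854e-01, -2.22726190e-05,  4.03719904e-01]), 'ee_rot': array([ 0.10529087,  1.56912211, -3.03645572]), 'force': array([ 0.02891106, -0.34569937,  0.21196577]), 'moment': array([ 0.00420647, -0.07456002,  0.03115051]), 'width': 0.08753075935783866}
scene {'fx': 478.5675897948904, 'fy': 478.5675897948904, 'cx': 255.44863095487156, 'cy': 186.56166976572752, 'T': array([[ 0.67217082, -0.49011653,  0.55495241, -0.12382356],
       [-0.7403544 , -0.45288332,  0.49676157, -0.54942072],
       [ 0.00785764, -0.74477009, -0.66727488,  0.88484753],
       [ 0.        ,  0.        ,  0.        ,  1.        ]])}
scene model_stand [(0.93, [227.0, 340.9])]
scene plaster_model [(0.68, [214.5, 345.1])]
scen
[... 1008 characters left out ...]
657, 'cy': 194.624025238978, 'mount': array([[ 5.84219318e-04, -2.59731788e-01,  9.65680618e-01,
         2.07464749e-02],
       [ 1.14052785e-03, -9.65679982e-01, -2.59732307e-01,
         6.97140608e-02],
       [ 9.99999179e-01,  1.25312627e-03, -2.67937563e-04,
         4.68852466e-04],
       [ 0.00000000e+00,  0.00000000e+00,  0.00000000e+00,
         1.00000000e+00]])}
wrist model_stand []
wrist plaster_model [(0.96, [13.4, 275.4]), (0.19, [21.7, 247.2])]
wrist model_strip [(0.8, [11.9, 316.4])]
wrist tray []
wrist jar_stand [(0.54, [15.5, 280.9])]
wrist salve_jar [(0.71, [292.7, 302.0]), (0.58, [293.5, 269.1])]
wrist model_strip_tail []
wrist model_strip_head [(0.56, [22.7, 247.3])]
```

View pics/a_scene.png

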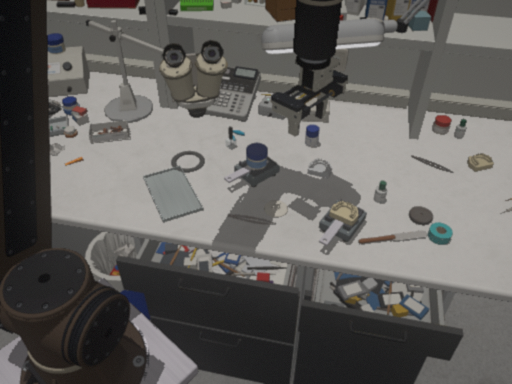

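View pics/a_side.png

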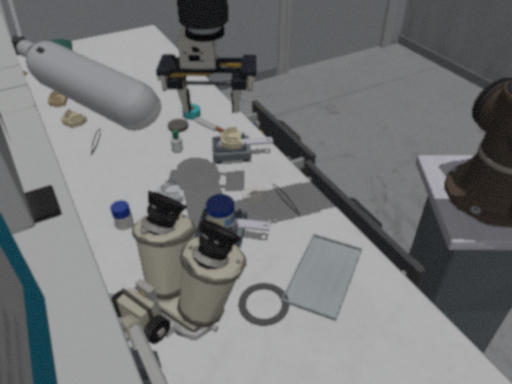

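View pics/a_wrist.png

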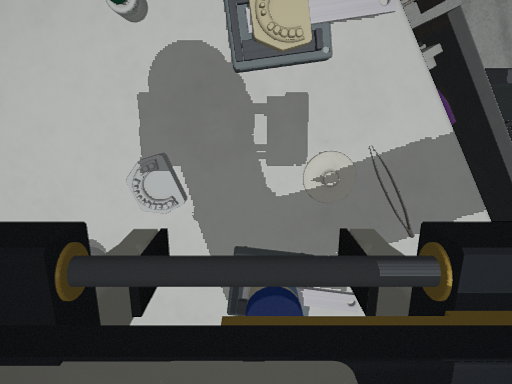

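```bash
cat > h.py <<'E'
from station import telemetry, optics, finder
import numpy as np, cv2
from scipy.spatial.transform import Rotation as R
def Tcam(n,st=None):
    c=optics.calibration(n)
    if n!='wrist': return c,c['T']
    st=st or telemetry.get_state()
    T=np.eye(4);T[:3,:3]=R.from_euler('xyz',st['ee_rot']).as_matrix();T[:3,3]=st['eef_pos']
    return c,T@c['mount']
def ray(n,u,v,z,st=None):
    c,T=Tcam(n,st); d=T[:3,:3]@np.array([(u-c['cx'])/c['fx'],(v-c['cy'])/c['fy'],1.]); o=T[:3,3]
    return (o+d*(z-o[2])/d[2]).round(4)
def proj(n,P,st=None):
    c,T=Tcam(n,st); p=np.linalg.inv(T)@np.r_[P,1]; return (c['fx']*p[0]/p[2]+c['cx'],c['fy']*p[1]/p[2]+c['cy'])
E
python3 - <<'E'
from h import *
st=telemetry.get_state()
print(R.from_euler('xyz',st['ee_rot']).as_matrix().round(3))
for n,q,u,v,z in [("scene","tail",321.3,246.8,.037),("side","tail",268.5,143.2,.037),("scene","stand",340.9,227,0),("side","stand",231.7,155.2,0),("scene","model",345.1,214.5,.04),("side","model",232.6,143.9,.04),("wrist","model",275.4,13.4,.04),
 ("scene","tray",168.7,191.9,0),("scene","jar",253.6,159.4,.04),("side","jar",221.5,220.2,.04),("wrist","jar",269.1,293.5,.04)]:
    print(n,q,ray(n,u,v,z))
for n,b in [("scene",(280,170,390,260)),("side",(190,100,300,180)),("scene",(130,155,220,225)),("side",(270,225,370,325)),("wrist",(200,0,420,100))]:
    im=cv2.imread(f"pics/a_{n}.png")[b[1]:b[3],b[0]:b[2]]
    s=700/im.shape[1]; s=min(s,580/im.shape[0]); cv2.imwrite(f"pics/b_{n}_{b[0]}.png",cv2.resize(im,None,fx=s,fy=s,interpolation=cv2.INTER_CUBIC)); print(n,b,s)
E
```

```text
[[ 0.  0. -1.]
 [ 0. -1. -0.]
 [-1. -0. -0.]]
scene tail [ 0.5297 -0.1725  0.037 ]
side tail [ 0.5514 -0.1488  0.037 ]
scene stand [ 0.6454 -0.1533  0.    ]
side stand [ 0.65   -0.1443  0.    ]
scene model [ 0.6531 -0.1544  0.04  ]
side model [ 0.6456 -0.14    0.04  ]
wrist model [ 0.654  -0.1538  0.04  ]
scene tray [0.4351 0.2686 0.    ]
scene jar [0.6604 0.1607 0.04  ]
side jar [0.6523 0.1452 0.04  ]
wrist jar [0.6559 0.1431 0.04  ]
scene (280, 170, 390, 260) 6.363636363636363
side (190, 100, 300, 180) 6.363636363636363
scene (130, 155, 220, 225) 7.777777777777778
side (270, 225, 370, 325) 5.8
wrist (200, 0, 420, 100) 3.1818181818181817
```

View pics/b_scene_280.png

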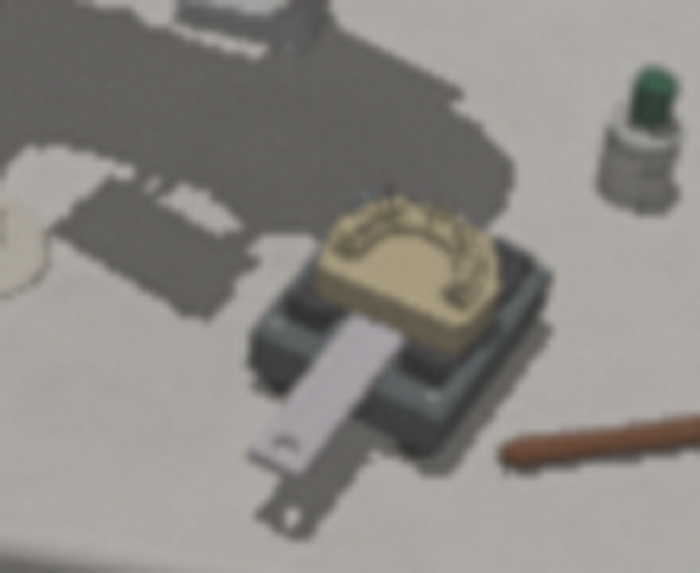

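View pics/b_side_270.png

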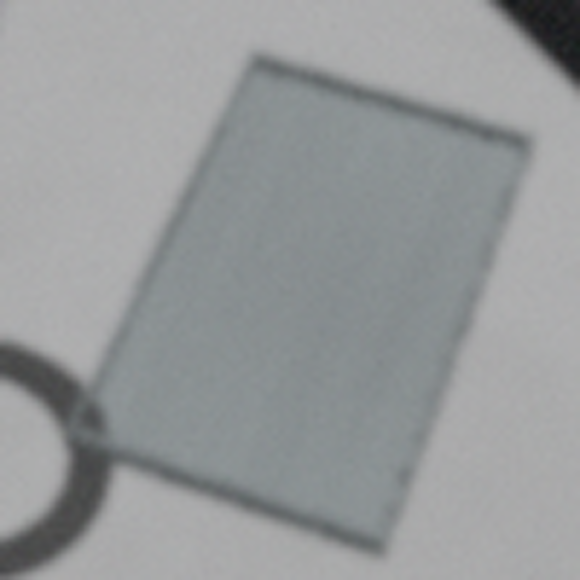

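View pics/b_scene_130.png

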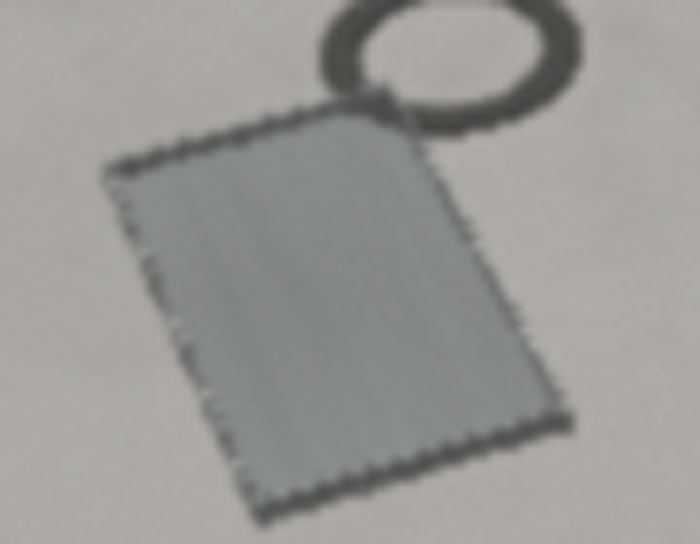

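View pics/b_wrist_200.png

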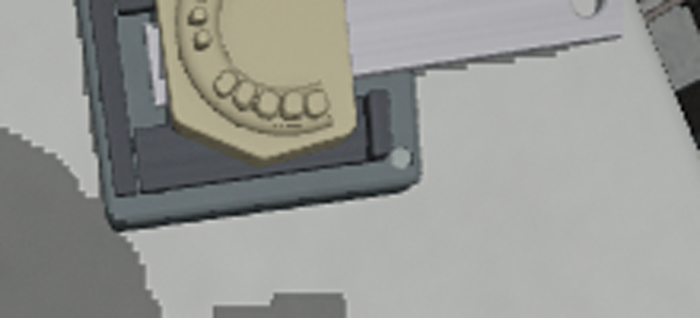

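Run:
```python
from h import *
def f(n,pts,s,o,z,st=None):
    P=np.array([ray(n,x/s+o[0],y/s+o[1],z) for x,y in pts]); return P
P=f("scene",[(250,453),(298,475),(350,318),(400,340)],6.3636,(280,170),.04); print(P)
for a,b in((0,2),(1,3)): d=P[b]-P[a]; print(np.degrees(np.arctan2(d[1],d[0])),np.linalg.norm(d))
print("mid",(P[0]+P[1])/2)
W=f("wrist",[(415,72),(620,37),(355,75)],3.1818,(200,0),.04);print(W); d=W[0]-W[1]; print(np.degrees(np.arctan2(d[1],d[0])))
print('side tail', ray("side",268.5,143.2,.037),'hole')
for P in (f("side",[(70,430),(383,550),(530,145),(258,55)],5.8,(270,225),.01),f("scene",[(385,95),(105,170),(262,522),(572,425)],7.7778,(130,155),.01)):
    print(P,P.mean(0)); 
    for i in range(4):
        d=P[(i+1)%4]-P[i]; print(np.linalg.norm(d),np.degrees(np.arctan2(d[1],d[0])))
```

```text
[[ 0.5382 -0.16    0.04  ]
 [ 0.5415 -0.1793  0.04  ]
 [ 0.6204 -0.1469  0.04  ]
 [ 0.6238 -0.1678  0.04  ]]
9.054932655889681 0.08323731134533353
7.954588262031929 0.08309957881963065
mid [ 0.53985 -0.16965  0.04   ]
[[ 0.6018 -0.146   0.04  ]
 [ 0.5418 -0.1554  0.04  ]
 [ 0.6196 -0.1452  0.04  ]]
8.903961957374925
side tail [ 0.5514 -0.1488  0.037 ] hole
[[0.5237 0.328  0.01  ]
 [0.4253 0.3726 0.01  ]
 [0.3536 0.2004 0.01  ]
 [0.4496 0.1564 0.01  ]] [0.43805 0.26435 0.01   ]
0.10803573482880563 155.61749309806103
0.18653077494075876 -112.60568808837353
0.10560303025955266 -24.62356478616361
0.18691540867461948 66.64443514071398
[[0.5176 0.3174 0.01  ]
 [0.4215 0.359  0.01  ]
 [0.3469 0.1816 0.01  ]
 [0.4458 0.1405 0.01  ]] [0.43295  0.249625 0.01    ]
0.1047175725463496 156.59306211554562
0.19244718756063958 -112.8076592199987
0.10710004668533062 -22.56636750372411
0.19091581914550715 67.90879816574304
```

View pics/b_side_190.png

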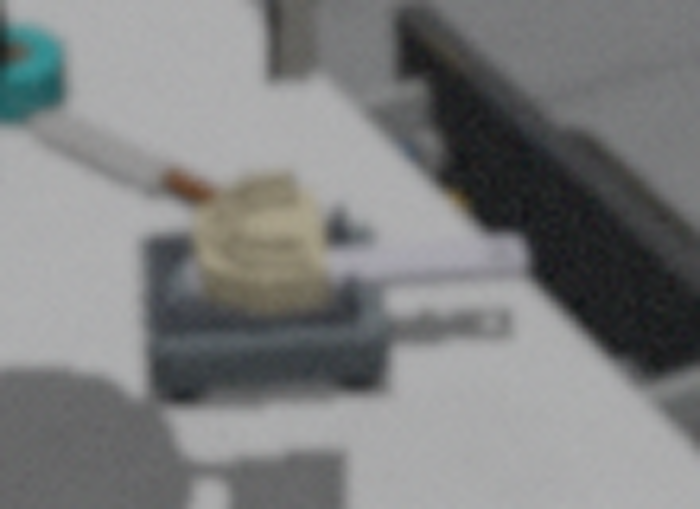

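Request:
play_rows([
  {"tx": 0.52, "ty": 0.815, "tz": 0.575, "gripper": 1},
  {"tx": 0.52, "ty": 0.815, "tz": 0.575},
  {"tx": 0.52, "ty": 0.815, "tz": 0.575},
  {"tx": 0.52, "ty": 0.815, "tz": 0.575},
  {"tx": 0.52, "ty": 0.815, "tz": 0.575},
  {"tx": 0.52, "ty": 0.815, "tz": 0.575},
  {"tx": 0.52, "ty": 0.815, "tz": 0.575},
  {"tx": 0.52, "ty": 0.815, "tz": 0.575},
  {"ax": 0.97},
  {"ax": 0.97},
  {"ax": 0.97},
  {"ax": 0.97},
  {"ax": 0.97},
  {"ax": 0.97},
  {"ax": 0.97},
  {"ax": 0.97},
  {"ax": 0.97},
  {"ax": 0.97},
  {"ax": 0.97},
  {"ax": 0.97},
])

```text
invalid input
```

Request:
play_rows([
  {"ax": 0.97},
  {"ax": 0.97},
  {},
  {},
])

```text
invalid input
```

Run:
```python
from h import *
st=telemetry.get_state(); print(st['t'],st['q'],st['eef_pos']);print(R.from_euler('xyz',st['ee_rot']).as_matrix().round(3))
im=optics.grab_frame('wrist'); cv2.imwrite("pics/c_w.png",cv2.resize(im[:,:,::-1],None,fx=1.5,fy=1.5,interpolation=cv2.INTER_CUBIC))
```

```text
1.35 [ 2.88135209e-01  3.58604720e-01  1.19447858e-02 -4.84810056e-05
 -1.22407896e+00 -2.88078092e-01] [6.74993253e-01 1.92353027e-05 4.04668972e-01]
[[ 0.  0. -1.]
 [ 0. -1. -0.]
 [-1. -0. -0.]]
```

View pics/c_w.png

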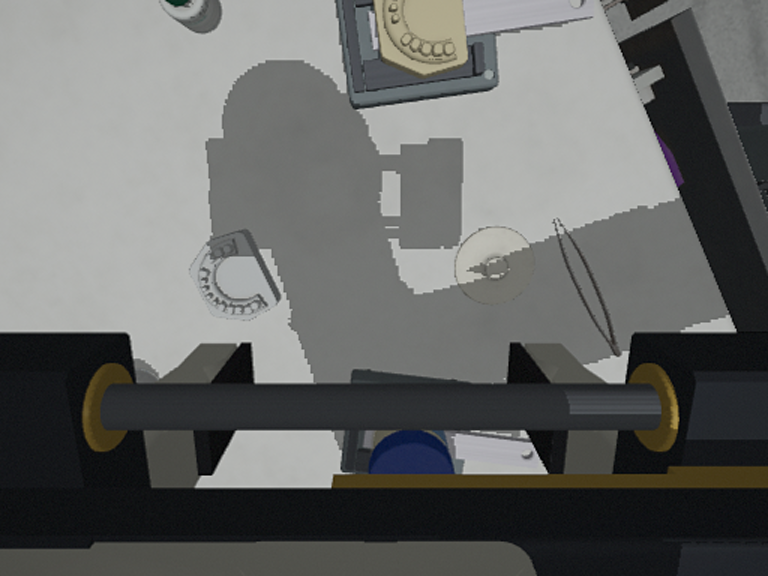

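Both calls were refused; every row probably has to carry all seven keys.

Request:
play_rows([
  {"gripper": 1, "tx": 0.52, "ty": 0.815, "tz": 0.575, "ax": 0, "ay": 0, "az": 0},
  {"gripper": 1, "tx": 0.52, "ty": 0.815, "tz": 0.575, "ax": 0, "ay": 0, "az": 0},
  {"gripper": 1, "tx": 0.52, "ty": 0.815, "tz": 0.575, "ax": 0, "ay": 0, "az": 0},
  {"gripper": 1, "tx": 0.52, "ty": 0.815, "tz": 0.575, "ax": 0, "ay": 0, "az": 0},
  {"gripper": 1, "tx": 0.52, "ty": 0.815, "tz": 0.575, "ax": 0, "ay": 0, "az": 0},
  {"gripper": 1, "tx": 0.52, "ty": 0.815, "tz": 0.575, "ax": 0, "ay": 0, "az": 0},
  {"gripper": 1, "tx": 0.52, "ty": 0.815, "tz": 0.575, "ax": 0, "ay": 0, "az": 0},
  {"gripper": 1, "tx": 0.52, "ty": 0.815, "tz": 0.575, "ax": 0, "ay": 0, "az": 0},
])

```text
t: 2.07
eef_pos: [0.5592, -0.1639, 0.3003]
ee_rot: [3.096, 1.57, -0.045]
force: [1.2, -0.4, 0.1]
width: 0.0878
```

Request:
play_rows([
  {"gripper": 1, "tx": 0, "ty": 0, "tz": 0, "ax": 0.97, "ay": 0, "az": 0},
  {"gripper": 1, "tx": 0, "ty": 0, "tz": 0, "ax": 0.97, "ay": 0, "az": 0},
  {"gripper": 1, "tx": 0, "ty": 0, "tz": 0, "ax": 0.97, "ay": 0, "az": 0},
  {"gripper": 1, "tx": 0, "ty": 0, "tz": 0, "ax": 0.97, "ay": 0, "az": 0},
  {"gripper": 1, "tx": 0, "ty": 0, "tz": 0, "ax": 0.97, "ay": 0, "az": 0},
  {"gripper": 1, "tx": 0, "ty": 0, "tz": 0, "ax": 0.97, "ay": 0, "az": 0},
  {"gripper": 1, "tx": 0, "ty": 0, "tz": 0, "ax": 0.97, "ay": 0, "az": 0},
  {"gripper": 1, "tx": 0, "ty": 0, "tz": 0, "ax": 0.97, "ay": 0, "az": 0},
  {"gripper": 1, "tx": 0, "ty": 0, "tz": 0, "ax": 0.97, "ay": 0, "az": 0},
  {"gripper": 1, "tx": 0, "ty": 0, "tz": 0, "ax": 0.97, "ay": 0, "az": 0},
  {"gripper": 1, "tx": 0, "ty": 0, "tz": 0, "ax": 0.97, "ay": 0, "az": 0},
  {"gripper": 1, "tx": 0, "ty": 0, "tz": 0, "ax": 0.97, "ay": 0, "az": 0},
  {"gripper": 1, "tx": 0, "ty": 0, "tz": 0, "ax": 0.97, "ay": 0, "az": 0},
  {"gripper": 1, "tx": 0, "ty": 0, "tz": 0, "ax": 0.97, "ay": 0, "az": 0},
  {"gripper": 1, "tx": 0, "ty": 0, "tz": 0, "ax": 0, "ay": 0, "az": 0},
  {"gripper": 1, "tx": 0, "ty": 0, "tz": 0, "ax": 0, "ay": 0, "az": 0},
])

```text
t: 3.4
eef_pos: [0.56, -0.163, 0.3007]
ee_rot: [-1.766, 1.571, -0.043]
force: [-0.2, -0.2, -0.2]
width: 0.0879
```

Run:
```python
from h import *
st=telemetry.get_state(); print(st['t'],st['q'],st['eef_pos']);print(R.from_euler('xyz',st['ee_rot']).as_matrix().round(3))
im=optics.grab_frame('wrist'); cv2.imwrite("pics/c_w1.png",cv2.resize(im[:,:,::-1],None,fx=1.5,fy=1.5,interpolation=cv2.INTER_CUBIC))
```

```text
3.4 [ 5.18225525e-02  2.97470649e-01 -3.33029496e-01  1.65305659e-05
 -9.40155830e-01 -1.47077720e+00] [ 0.56002131 -0.16301277  0.30072501]
[[ 0.    -0.988 -0.151]
 [-0.    -0.151  0.988]
 [-1.    -0.    -0.   ]]
```

View pics/c_w1.png

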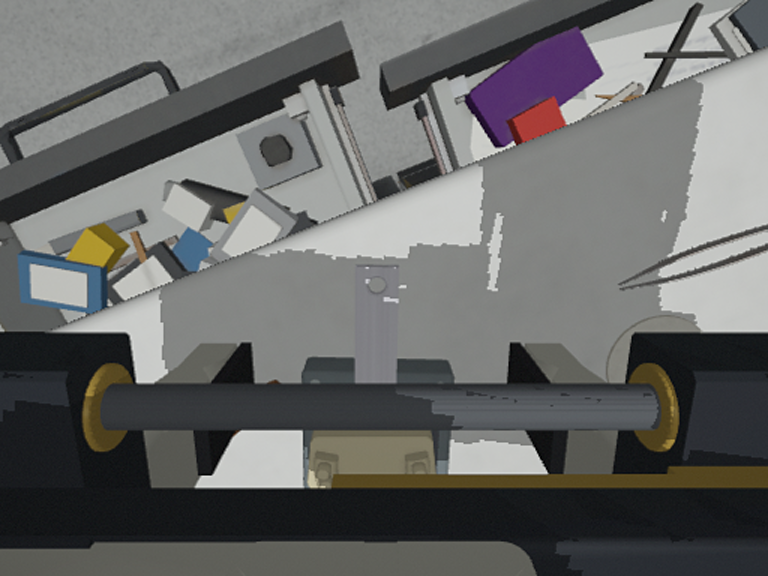

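```bash
python3 - <<'E'
from h import *
st=telemetry.get_state()
T=np.eye(4);T[:3,:3]=R.from_euler('xyz',st['ee_rot']).as_matrix();T[:3,3]=st['eef_pos']
for u,v,z in [(356,266,.04),(398,266,.04),(356,378,.04),(397,378,.04),(377,285,.04),(304,370,.034),(452,370,.034)]:
    p=ray('wrist',u/1.5,v/1.5,z); print(p,(np.linalg.inv(T)@np.r_[p,1])[:3].round(4))
E
python3 -c "
import cv2
im=cv2.imread('pics/c_w1.png')[240:400,280:480];cv2.imwrite('pics/c_z.png',cv2.resize(im,None,fx=3.7,fy=3.7))"
```

```text
[ 0.5433 -0.1775  0.04  ] [ 0.2607  0.0188 -0.0117]
[ 0.5401 -0.1569  0.04  ] [0.2607 0.0188 0.0091]
[ 0.603 -0.169  0.04 ] [ 0.2608 -0.0415 -0.0124]
[ 0.5997 -0.1476  0.04  ] [ 0.2607 -0.0415  0.0093]
[ 0.5513 -0.1657  0.04  ] [ 0.2607  0.0091 -0.0013]
[ 0.6055 -0.1972  0.034 ] [ 0.2668 -0.0397 -0.0407]
[ 0.5933 -0.1185  0.034 ] [ 0.2667 -0.0396  0.039 ]
```

View pics/c_z.png

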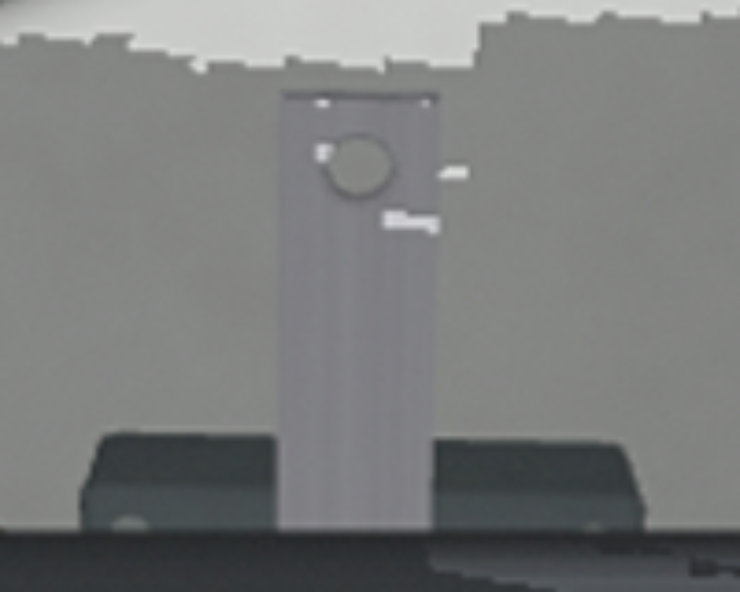

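Request:
play_rows([
  {"gripper": 1, "tx": 0.6, "ty": -0.19, "tz": -0.02, "ax": 0, "ay": 0, "az": 0},
  {"gripper": 1, "tx": 0.6, "ty": -0.19, "tz": -0.02, "ax": 0, "ay": 0, "az": 0},
  {"gripper": 1, "tx": 0.6, "ty": -0.19, "tz": -0.02, "ax": 0, "ay": 0, "az": 0},
  {"gripper": 0.6, "tx": 0.6, "ty": 0, "tz": 0, "ax": 0, "ay": 0, "az": 0},
  {"gripper": 0.6, "tx": 0.6, "ty": 0, "tz": 0, "ax": 0, "ay": 0, "az": 0},
  {"gripper": 0.6, "tx": 0.58, "ty": 0, "tz": 0, "ax": 0, "ay": 0, "az": 0},
  {"gripper": 0.6, "tx": 0, "ty": 0, "tz": 0, "ax": 0, "ay": 0, "az": 0},
  {"gripper": 0.6, "tx": 0, "ty": 0, "tz": 0, "ax": 0, "ay": 0, "az": 0},
])

```text
t: 4.12
eef_pos: [0.5742, -0.1624, 0.2107]
ee_rot: [1.541, 1.569, -3.021]
force: [-0.2, 0.2, -0.4]
width: 0.0599
```

Run:
```python
from h import *
st=telemetry.get_state(); print(st['t'],st['eef_pos'],st['force'],st['width'])
im=optics.grab_frame('wrist'); cv2.imwrite("pics/d_w.png",cv2.resize(im[:,:,::-1],None,fx=1.5,fy=1.5,interpolation=cv2.INTER_CUBIC))
im=optics.grab_frame('side')[100:180,190:300]; cv2.imwrite("pics/d_s.png",cv2.resize(im[:,:,::-1],None,fx=6,fy=6,interpolation=cv2.INTER_CUBIC))
```

```text
4.1167 [ 0.57416095 -0.16240447  0.21068552] [-0.19597878  0.20295725 -0.42154223] 0.05985632233342039
```

View pics/d_w.png

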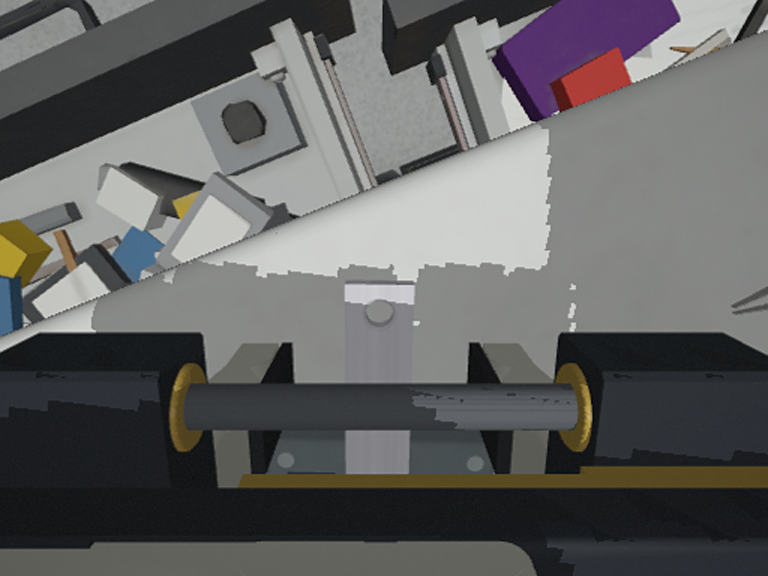

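View pics/d_s.png

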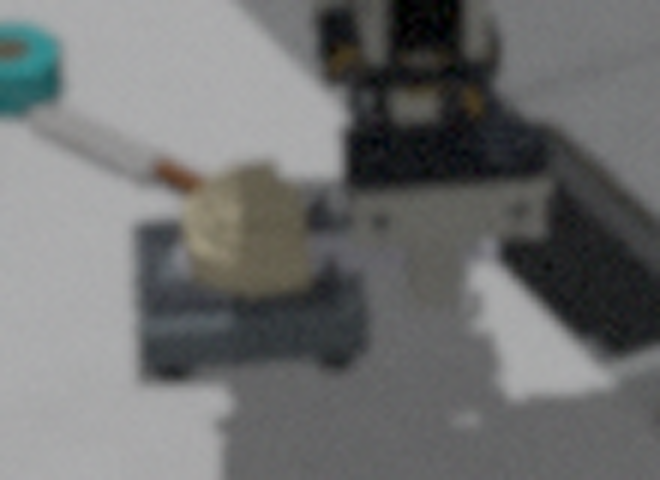

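Request:
play_rows([
  {"gripper": 0, "tx": 0, "ty": 0, "tz": 0, "ax": 0, "ay": 0, "az": 0},
  {"gripper": 0, "tx": 0, "ty": 0, "tz": 0, "ax": 0, "ay": 0, "az": 0},
  {"gripper": 0, "tx": 0, "ty": 0, "tz": 0, "ax": 0, "ay": 0, "az": 0},
  {"gripper": 0, "tx": 0, "ty": 0, "tz": 0, "ax": 0, "ay": 0, "az": 0},
  {"gripper": 0, "tx": 0, "ty": 0, "tz": 0, "ax": 0, "ay": 0, "az": 0},
  {"gripper": 0, "tx": 0, "ty": 0, "tz": 0, "ax": 0, "ay": 0, "az": 0},
], newtons=35)

```text
t: 4.72
eef_pos: [0.5743, -0.1624, 0.2114]
ee_rot: [-2.055, 1.57, -0.336]
force: [-0.5, 0.3, 1.6]
width: 0.0213
```

Request:
play_rows([
  {"gripper": 0, "tx": 0, "ty": 0.1, "tz": 0, "ax": 0, "ay": 0, "az": 0},
  {"gripper": 0, "tx": 0, "ty": 0.15, "tz": 0, "ax": 0, "ay": 0, "az": 0},
  {"gripper": 0, "tx": 0, "ty": 0.15, "tz": 0, "ax": 0, "ay": 0, "az": 0},
  {"gripper": 0, "tx": 0, "ty": 0.2, "tz": 0, "ax": 0, "ay": 0, "az": 0},
  {"gripper": 0, "tx": 0, "ty": 0.2, "tz": 0, "ax": 0, "ay": 0, "az": 0},
  {"gripper": 0, "tx": 0, "ty": 0, "tz": 0, "ax": 0, "ay": 0, "az": 0},
])

```text
t: 5.22
eef_pos: [0.5536, -0.1655, 0.2113]
ee_rot: [0.522, 1.571, 2.242]
force: [1.1, 1.8, 1.7]
width: 0.0212
```

Run:
```python
from h import *
st=telemetry.get_state(); print(st['t'],st['eef_pos'],st['force'],st['width'])
im=optics.grab_frame('wrist'); cv2.imwrite("pics/e_w.png",cv2.resize(im[:,:,::-1],None,fx=1.5,fy=1.5,interpolation=cv2.INTER_CUBIC))
im=optics.grab_frame('side')[100:180,190:300]; cv2.imwrite("pics/e_s.png",cv2.resize(im[:,:,::-1],None,fx=6,fy=6,interpolation=cv2.INTER_CUBIC))
```

```text
5.2167 [ 0.55355296 -0.16548998  0.211349  ] [1.09411115 1.82985459 1.73338492] 0.02124928382888284
```

View pics/e_w.png

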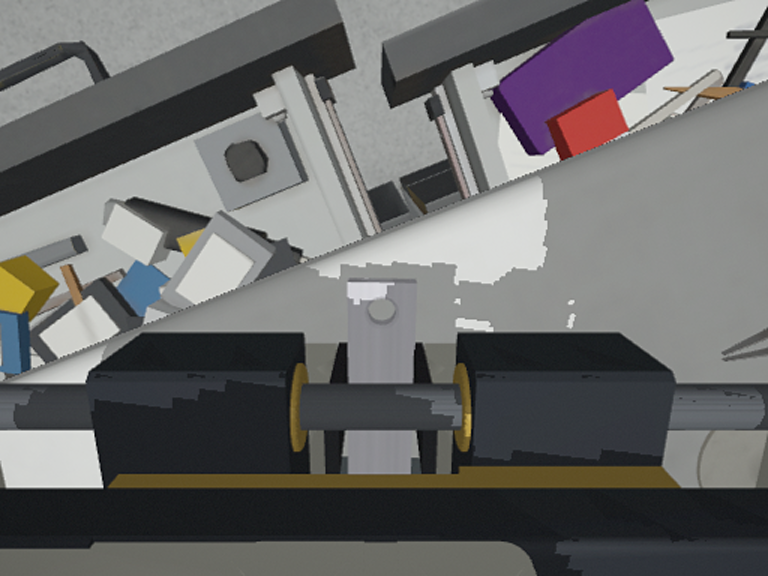

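View pics/e_s.png

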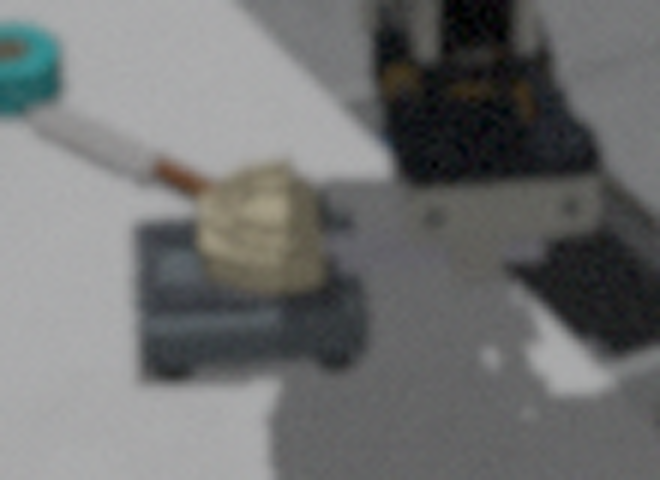

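Request:
play_rows([
  {"gripper": 0, "tx": 0, "ty": 0.15, "tz": 0, "ax": 0, "ay": 0, "az": 0},
  {"gripper": 0, "tx": 0, "ty": 0.15, "tz": 0, "ax": 0, "ay": 0, "az": 0},
  {"gripper": 0, "tx": 0, "ty": 0.15, "tz": 0, "ax": 0, "ay": 0, "az": 0},
  {"gripper": 0, "tx": 0, "ty": 0.15, "tz": 0, "ax": 0, "ay": 0, "az": 0},
  {"gripper": 0, "tx": 0, "ty": 0, "tz": 0, "ax": 0, "ay": 0, "az": 0},
])

```text
t: 5.73
eef_pos: [0.539, -0.1676, 0.2112]
ee_rot: [-0.097, 1.571, 1.622]
force: [1.7, -0.1, 1.2]
width: 0.0213
```

Run:
```python
from h import *
st=telemetry.get_state(); print(st['t'],st['eef_pos'],st['force'],st['width'])
im=optics.grab_frame('scene')[170:260,280:390]; cv2.imwrite("pics/f_c.png",cv2.resize(im[:,:,::-1],None,fx=6,fy=6,interpolation=cv2.INTER_CUBIC))
im=optics.grab_frame('side')[100:180,190:300]; cv2.imwrite("pics/f_s.png",cv2.resize(im[:,:,::-1],None,fx=6,fy=6,interpolation=cv2.INTER_CUBIC))
```

```text
5.7333 [ 0.53904762 -0.16764372  0.21124018] [ 1.69063271 -0.05567059  1.17623488] 0.021280499991183133
```

View pics/f_c.png

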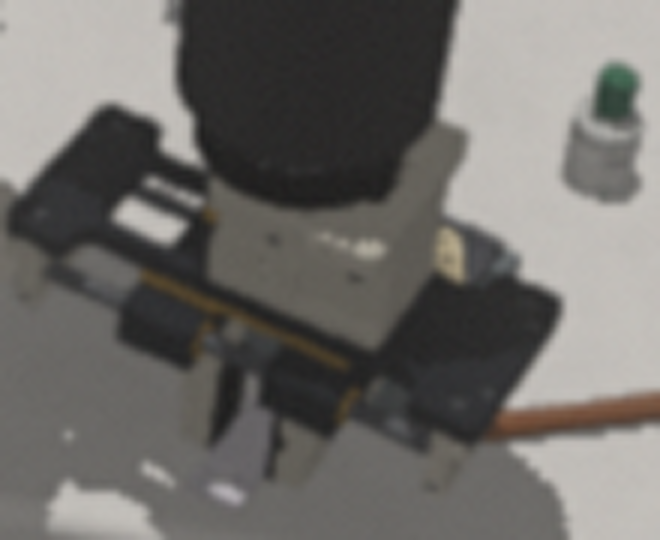

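View pics/f_s.png

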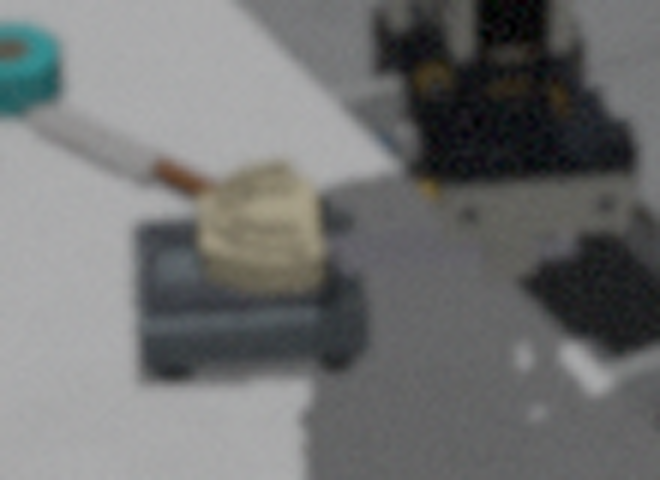

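Model now stopped against the lips, not moving. Continue the draw.

Request:
play_rows([
  {"gripper": 0, "tx": 0, "ty": 0.2, "tz": 0, "ax": 0, "ay": 0, "az": 0},
  {"gripper": 0, "tx": 0, "ty": 0.2, "tz": 0, "ax": 0, "ay": 0, "az": 0},
  {"gripper": 0, "tx": 0, "ty": 0.2, "tz": 0, "ax": 0, "ay": 0, "az": 0},
  {"gripper": 0, "tx": 0, "ty": 0.2, "tz": 0, "ax": 0, "ay": 0, "az": 0},
  {"gripper": 0, "tx": 0, "ty": 0.2, "tz": 0, "ax": 0, "ay": 0, "az": 0},
  {"gripper": 0, "tx": 0, "ty": 0.2, "tz": 0, "ax": 0, "ay": 0, "az": 0},
  {"gripper": 0, "tx": 0, "ty": 0.2, "tz": 0, "ax": 0, "ay": 0, "az": 0},
  {"gripper": 0, "tx": 0, "ty": 0.2, "tz": 0, "ax": 0, "ay": 0, "az": 0},
  {"gripper": 0, "tx": 0, "ty": 0.2, "tz": 0, "ax": 0, "ay": 0, "az": 0},
  {"gripper": 0, "tx": 0, "ty": 0.2, "tz": 0, "ax": 0, "ay": 0, "az": 0},
  {"gripper": 0, "tx": 0, "ty": 0, "tz": 0, "ax": 0, "ay": 0, "az": 0},
])

```text
t: 6.75
eef_pos: [0.4888, -0.1751, 0.2109]
ee_rot: [1.294, 1.569, 3.013]
force: [-0.4, 0.3, -0.7]
width: 0.021
```

Run:
```python
from h import *
st=telemetry.get_state(); print(st['t'],st['eef_pos'],st['force'],st['width'])
im=optics.grab_frame('wrist'); cv2.imwrite("pics/g_w.png",cv2.resize(im[:,:,::-1],None,fx=1.5,fy=1.5,interpolation=cv2.INTER_CUBIC))
im=optics.grab_frame('side')[100:180,190:320]; cv2.imwrite("pics/g_s.png",cv2.resize(im[:,:,::-1],None,fx=6,fy=6,interpolation=cv2.INTER_CUBIC))
```

```text
6.75 [ 0.48876652 -0.17514321  0.21090093] [-0.41402666  0.30166371 -0.66730738] 0.020985197780248592
```

View pics/g_w.png

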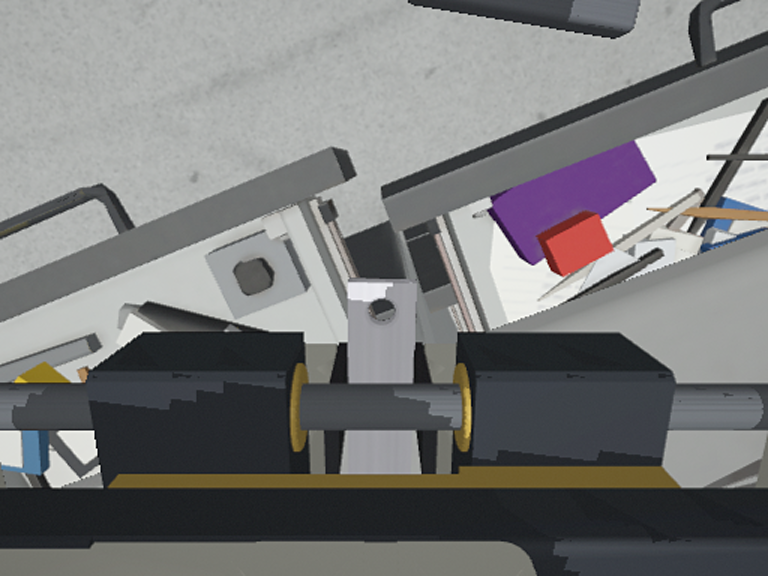

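View pics/g_s.png

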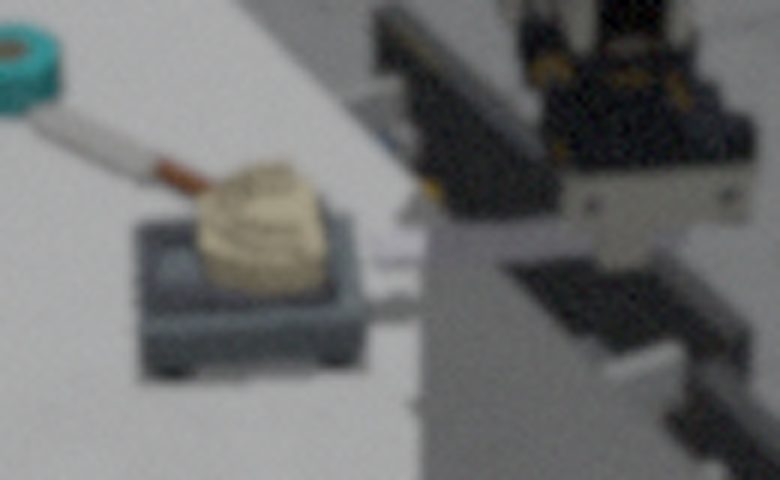

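Run:
```python
from h import *
for n,u,v,z in [("scene",197,112,0),("scene",180,100,0),("scene",178,60,.15),("side",195,325,0),("side",215,310,.05),("side",210,240,.15)]: print(n,ray(n,u,v,z))
```

```text
scene [0.7563 0.5046 0.    ]
scene [0.7674 0.6033 0.    ]
scene [0.7734 0.598  0.15  ]
side [0.6851 0.3806 0.    ]
side [0.6446 0.3818 0.05  ]
side [0.6534 0.3063 0.15  ]
```

Request:
play_rows([
  {"gripper": 0, "tx": -0.4, "ty": 0, "tz": 0, "ax": 0, "ay": 0, "az": 0},
  {"gripper": 0, "tx": -0.6, "ty": 0, "tz": 0, "ax": 0, "ay": 0, "az": 0},
  {"gripper": 0, "tx": -0.6, "ty": 0, "tz": 0, "ax": 0, "ay": 0, "az": 0},
  {"gripper": 0, "tx": -0.6, "ty": 0, "tz": 0, "ax": 0, "ay": 0, "az": 0},
  {"gripper": 0, "tx": -0.4, "ty": 0, "tz": 0, "ax": 0, "ay": 0, "az": 0},
])

```text
t: 7.27
eef_pos: [0.4908, -0.175, 0.2783]
ee_rot: [-1.871, 1.569, -0.151]
force: [0.4, -0.6, -0.6]
width: 0.0216
```

Request:
play_rows([
  {"gripper": 0, "tx": 0, "ty": 0, "tz": 0, "ax": -0.97, "ay": 0, "az": 0},
  {"gripper": 0, "tx": 0, "ty": 0, "tz": 0, "ax": -0.97, "ay": 0, "az": 0},
  {"gripper": 0, "tx": 0, "ty": 0, "tz": 0, "ax": -0.97, "ay": 0, "az": 0},
  {"gripper": 0, "tx": 0, "ty": 0, "tz": 0, "ax": -0.97, "ay": 0, "az": 0},
  {"gripper": 0, "tx": 0, "ty": 0, "tz": 0, "ax": -0.97, "ay": 0, "az": 0},
  {"gripper": 0, "tx": 0, "ty": 0, "tz": 0, "ax": -0.97, "ay": 0, "az": 0},
  {"gripper": 0, "tx": 0, "ty": 0, "tz": 0, "ax": -0.97, "ay": 0, "az": 0},
  {"gripper": 0, "tx": 0, "ty": 0, "tz": 0, "ax": -0.97, "ay": 0, "az": 0},
  {"gripper": 0, "tx": 0, "ty": 0, "tz": 0, "ax": -0.97, "ay": 0, "az": 0},
  {"gripper": 0, "tx": 0, "ty": 0, "tz": 0, "ax": -0.97, "ay": 0, "az": 0},
])

```text
t: 8.1
eef_pos: [0.4903, -0.175, 0.2766]
ee_rot: [-2.903, 1.571, -0.163]
force: [-0.8, 0.6, -0.7]
width: 0.0211
```

Request:
play_rows([
  {"gripper": 0, "tx": 0, "ty": -0.85, "tz": 0.55, "ax": 0, "ay": 0, "az": 0},
  {"gripper": 0, "tx": 0, "ty": -0.85, "tz": 0.55, "ax": 0, "ay": 0, "az": 0},
  {"gripper": 0, "tx": 0, "ty": -0.85, "tz": 0.55, "ax": 0, "ay": 0, "az": 0},
  {"gripper": 0, "tx": 0, "ty": -0.85, "tz": 0.55, "ax": 0, "ay": 0, "az": 0},
  {"gripper": 0, "tx": 0, "ty": -0.85, "tz": 0.55, "ax": 0, "ay": 0, "az": 0},
  {"gripper": 0, "tx": 0, "ty": -0.85, "tz": 0.55, "ax": 0, "ay": 0, "az": 0},
  {"gripper": 0, "tx": 0, "ty": -0.85, "tz": 0.55, "ax": 0, "ay": 0, "az": 0},
  {"gripper": 0, "tx": 0, "ty": -0.85, "tz": 0.55, "ax": 0, "ay": 0, "az": 0},
  {"gripper": 0, "tx": 0, "ty": -0.85, "tz": 0.55, "ax": 0, "ay": 0, "az": 0},
  {"gripper": 0, "tx": 0, "ty": -0.85, "tz": 0.55, "ax": 0, "ay": 0, "az": 0},
  {"gripper": 0, "tx": 0, "ty": -0.85, "tz": 0.55, "ax": 0, "ay": 0, "az": 0},
  {"gripper": 0, "tx": 0, "ty": -0.85, "tz": 0.55, "ax": 0, "ay": 0, "az": 0},
  {"gripper": 0, "tx": 0, "ty": -0.85, "tz": 0.55, "ax": 0, "ay": 0, "az": 0},
  {"gripper": 0, "tx": 0, "ty": -0.85, "tz": 0.55, "ax": 0, "ay": 0, "az": 0},
  {"gripper": 0, "tx": 0, "ty": -0.85, "tz": 0.55, "ax": 0, "ay": 0, "az": 0},
  {"gripper": 0, "tx": 0, "ty": -0.85, "tz": 0.55, "ax": 0, "ay": 0, "az": 0},
  {"gripper": 0, "tx": 0, "ty": 0, "tz": 0, "ax": 0, "ay": 0, "az": 0},
  {"gripper": 0, "tx": 0, "ty": 0, "tz": 0, "ax": 0, "ay": 0, "az": 0},
])

```text
t: 9.6
eef_pos: [0.4224, 0.2256, 0.2765]
ee_rot: [-1.787, 1.571, 0.95]
force: [-0.2, -0.5, -0.4]
width: 0.0212
```

Run:
```python
from h import *
st=telemetry.get_state(); print(st['t'],st['eef_pos'],st['force'],st['width']);print(R.from_euler('xyz',st['ee_rot']).as_matrix().round(3))
for n in ['wrist','side','scene']:
    im=optics.grab_frame(n); cv2.imwrite(f"pics/h_{n}.png",cv2.resize(im[:,:,::-1],None,fx=1.5,fy=1.5,interpolation=cv2.INTER_CUBIC))
```

```text
9.6 [0.4223549  0.22559624 0.27646421] [-0.21327883 -0.52634446 -0.41374846] 0.021225522614899444
[[ 0.    -0.393 -0.919]
 [ 0.    -0.919  0.393]
 [-1.    -0.    -0.   ]]
```

View pics/h_wrist.png

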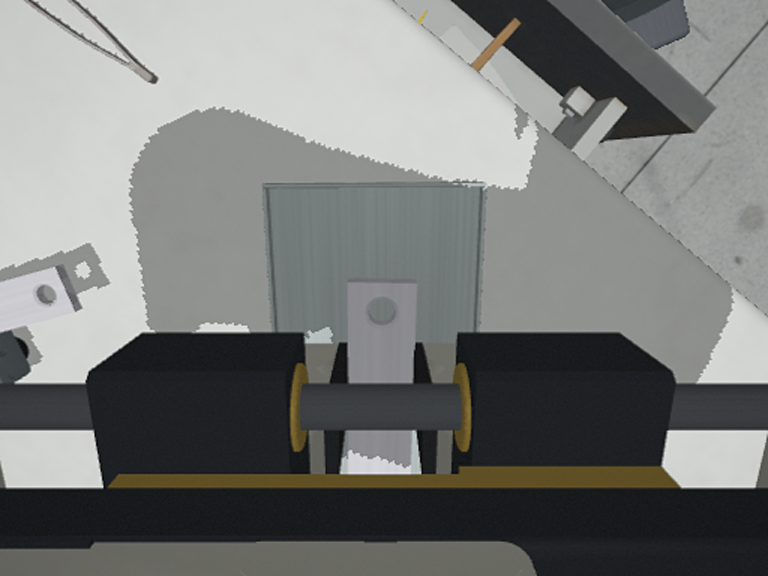

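View pics/h_side.png

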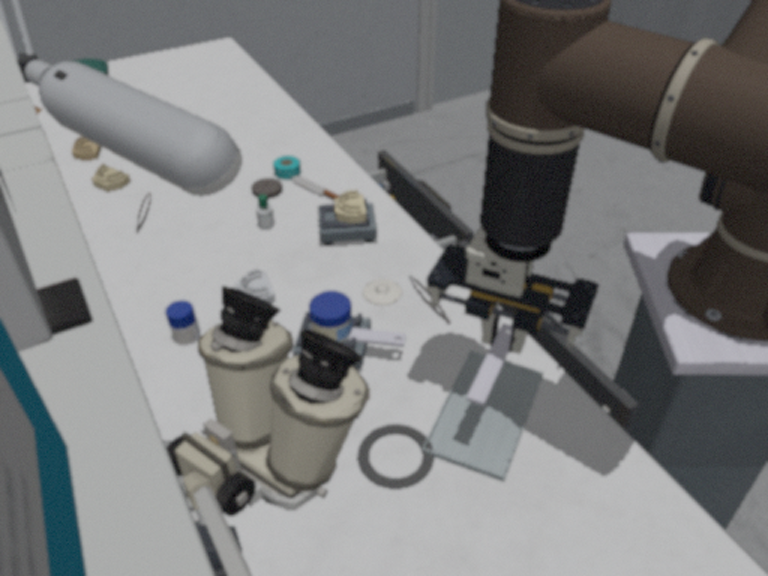

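View pics/h_scene.png

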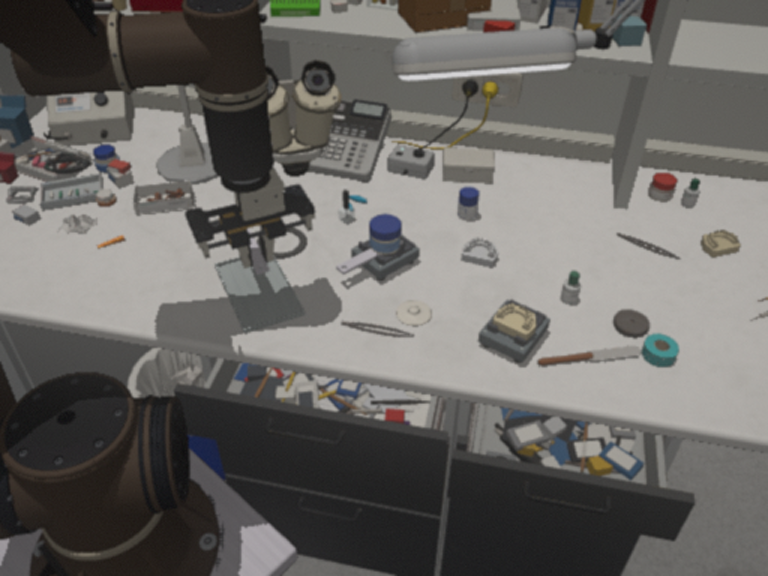

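Run:
```python
from h import *
st=telemetry.get_state()
T=np.eye(4);T[:3,:3]=R.from_euler('xyz',st['ee_rot']).as_matrix();T[:3,3]=st['eef_pos']
for u,v,z in [(264,184,.01),(485,184,.01),(274,330,.01),(479,330,.01),(348,281,.105),(416,281,.105)]:
    p=ray('wrist',u/1.5,v/1.5,z); print(p,(np.linalg.inv(T)@np.r_[p,1])[:3].round(4))
```

```text
[0.4509 0.1483 0.01  ] [ 0.2662  0.058  -0.056 ]
[0.3522 0.1906 0.01  ] [0.2663 0.0582 0.0514]
[0.4798 0.2174 0.01  ] [ 0.2662 -0.0169 -0.0552]
[0.3809 0.2599 0.01  ] [ 0.2662 -0.0168  0.0524]
[0.4182 0.1897 0.105 ] [ 0.1712  0.0329 -0.0096]
[0.3986 0.1981 0.105 ] [0.1712 0.033  0.0117]
```

Request:
play_rows([
  {"gripper": 0, "tx": 0.5, "ty": 0, "tz": -0.1, "ax": 0, "ay": 0, "az": 0},
  {"gripper": 0, "tx": 0.6, "ty": 0, "tz": 0, "ax": 0, "ay": 0, "az": 0},
  {"gripper": 0, "tx": 0.6, "ty": 0, "tz": 0, "ax": 0, "ay": 0, "az": 0},
  {"gripper": 0, "tx": 0.6, "ty": 0, "tz": 0, "ax": 0, "ay": 0, "az": 0},
  {"gripper": 0, "tx": 0.6, "ty": 0, "tz": 0, "ax": 0, "ay": 0, "az": 0},
  {"gripper": 0, "tx": 0.4, "ty": 0, "tz": 0, "ax": 0, "ay": 0, "az": 0},
  {"gripper": 0, "tx": 0.3, "ty": 0, "tz": 0, "ax": 0, "ay": 0, "az": 0},
  {"gripper": 0, "tx": 0, "ty": 0, "tz": 0, "ax": 0, "ay": 0, "az": 0},
  {"gripper": 0, "tx": 0, "ty": 0, "tz": 0, "ax": 0, "ay": 0, "az": 0},
])

```text
t: 10.5
eef_pos: [0.425, 0.2229, 0.1862]
ee_rot: [1.4, 1.57, -2.148]
force: [0.5, 0.9, -1.3]
width: 0.0211
```

Run:
```python
from h import *
st=telemetry.get_state(); print(st['t'],st['eef_pos'],st['force'],st['width'])
b={'side':(265,215,425,335),'scene':(120,120,240,220)}
for n in ['wrist','side']:
    im=optics.grab_frame(n)
    if n in b: x=b[n]; im=im[x[1]:x[3],x[0]:x[2]]
    s=750/im.shape[1]
    cv2.imwrite(f"pics/i_{n}.png",cv2.resize(im[:,:,::-1],None,fx=s,fy=s,interpolation=cv2.INTER_CUBIC))
```

```text
10.5 [0.42498952 0.22285808 0.18617442] [ 0.53798225  0.91144696 -1.31990104] 0.021065360870725726
```

View pics/i_wrist.png

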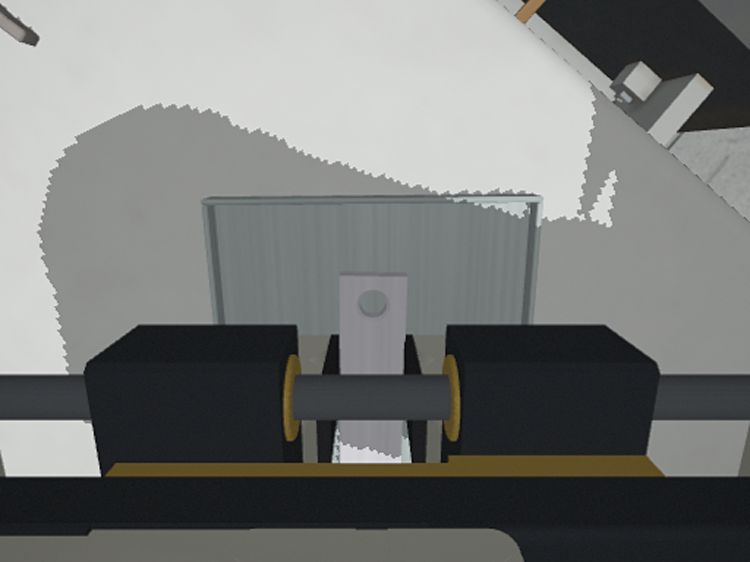

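View pics/i_side.png

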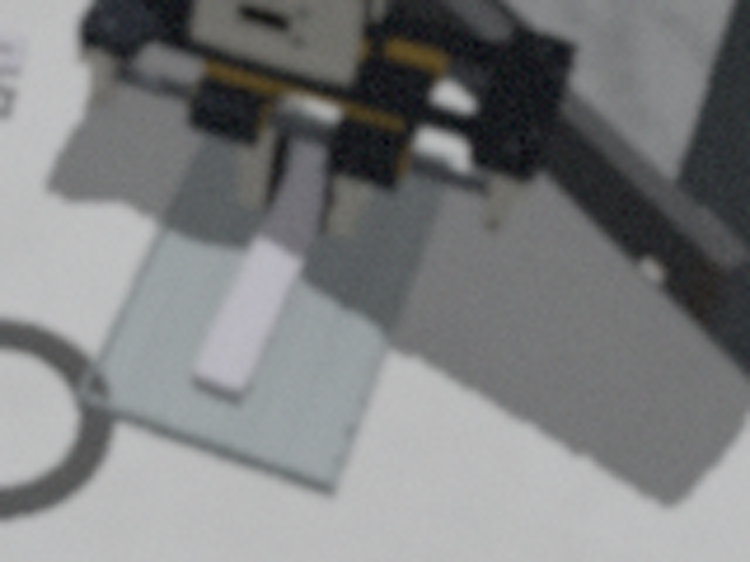

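Request:
play_rows([
  {"gripper": 0, "tx": 0.16, "ty": 0, "tz": 0, "ax": 0, "ay": 0, "az": 0},
  {"gripper": 0, "tx": 0, "ty": 0, "tz": 0, "ax": 0, "ay": 0, "az": 0},
  {"gripper": 0.4, "tx": 0, "ty": 0, "tz": 0, "ax": 0, "ay": 0, "az": 0},
  {"gripper": 0.4, "tx": 0, "ty": 0, "tz": 0, "ax": 0, "ay": 0, "az": 0},
  {"gripper": 0.4, "tx": 0, "ty": 0, "tz": 0, "ax": 0, "ay": 0, "az": 0},
  {"gripper": 0.4, "tx": 0, "ty": 0, "tz": 0, "ax": 0, "ay": 0, "az": 0},
])

```text
t: 11.1
eef_pos: [0.4248, 0.2234, 0.1823]
ee_rot: [-1.912, 1.57, 0.823]
force: [0.1, 0.7, 0.5]
width: 0.0339
```

Request:
play_rows([
  {"gripper": 0.4, "tx": -0.3, "ty": 0, "tz": 0, "ax": 0, "ay": 0, "az": 0},
  {"gripper": 0.4, "tx": -0.6, "ty": 0, "tz": 0, "ax": 0, "ay": 0, "az": 0},
  {"gripper": 0.4, "tx": -0.8, "ty": 0, "tz": 0, "ax": 0, "ay": 0, "az": 0},
  {"gripper": 0.4, "tx": -0.8, "ty": 0, "tz": 0, "ax": 0, "ay": 0, "az": 0},
  {"gripper": 0.4, "tx": -0.8, "ty": 0, "tz": 0, "ax": 0, "ay": 0, "az": 0},
  {"gripper": 0.4, "tx": -0.8, "ty": 0, "tz": 0, "ax": 0, "ay": 0, "az": 0},
  {"gripper": 0.4, "tx": 0, "ty": 0, "tz": 0, "ax": 0, "ay": 0, "az": 0},
  {"gripper": 0.4, "tx": 0, "ty": 0, "tz": 0, "ax": 0, "ay": 0, "az": 0},
])

```text
t: 11.77
eef_pos: [0.425, 0.2235, 0.2864]
ee_rot: [-1.855, 1.567, 0.881]
force: [-0.8, -0.3, -0.9]
width: 0.0346
```

```bash
python3 - <<'E'
from h import *
st=telemetry.get_state(); print(st['t'],st['eef_pos'],st['force'],st['width'])
for n in ['wrist','side','scene']:
    im=optics.grab_frame(n)
    cv2.imwrite(f"pics/j_{n}.png",cv2.resize(im[:,:,::-1],None,fx=1.5,fy=1.5,interpolation=cv2.INTER_CUBIC))
    print(n,[(q,[(r['confidence'],r['location']) for r in finder.pinpoint(q,n)[:2]]) for q in("plaster_model","salve_jar","model_strip_head","model_strip_tail")])
E
python3 -c "
import cv2
im=cv2.imread('pics/j_side.png')
cv2.imwrite('pics/j_z.png',cv2.resize(im[300:520,380:600],None,fx=2.6,fy=2.6))
a=cv2.imread('pics/a_scene.png')[170:260,280:390];b=cv2.resize(cv2.imread('pics/j_scene.png'),(512,384),interpolation=cv2.INTER_AREA)[170:260,280:390]
cv2.imwrite('pics/j_m.png',cv2.resize(cv2.hconcat([a,b]),None,fx=3.6,fy=3.6))"
```

```text
11.7667 [0.4249687  0.22350053 0.28636668] [-0.84852482 -0.27376751 -0.94591017] 0.034569638249404525
wrist [('plaster_model', []), ('salve_jar', []), ('model_strip_head', [(0.59, [307.5, 251.6])]), ('model_strip_tail', [(0.93, [156.2, 253.3])])]
side [('plaster_model', []), ('salve_jar', []), ('model_strip_head', [(0.8, [298.2, 314.2])]), ('model_strip_tail', [(0.78, [250.6, 334.6]), (0.73, [154.0, 231.3])])]
scene [('plaster_model', [(0.86, [215.5, 345.3])]), ('salve_jar', [(0.82, [161.5, 255.2]), (0.24, [191.5, 171.2])]), ('model_strip_head', [(0.71, [175.8, 164.2])]), ('model_strip_tail', [(0.65, [209.2, 179.5])])]
```

View pics/j_wrist.png

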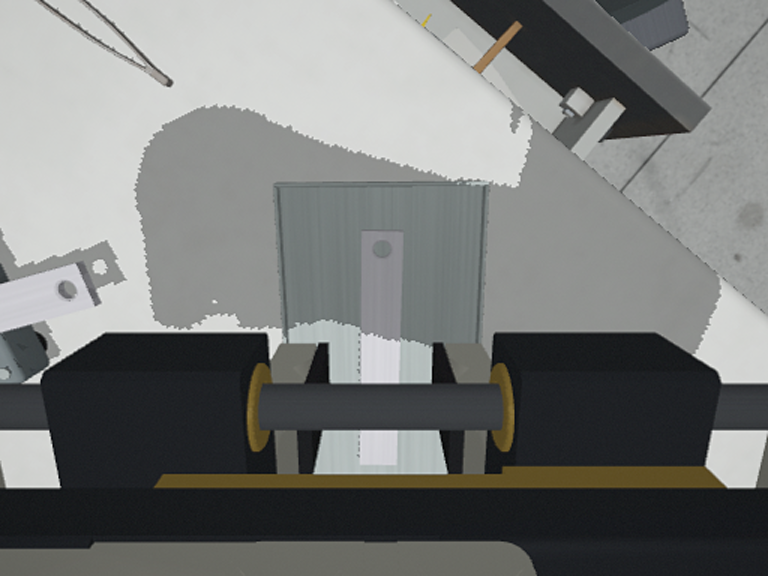

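View pics/j_z.png

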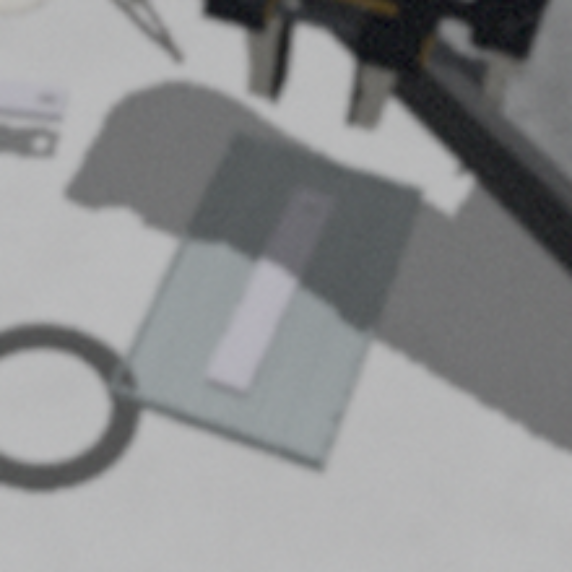

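View pics/j_m.png

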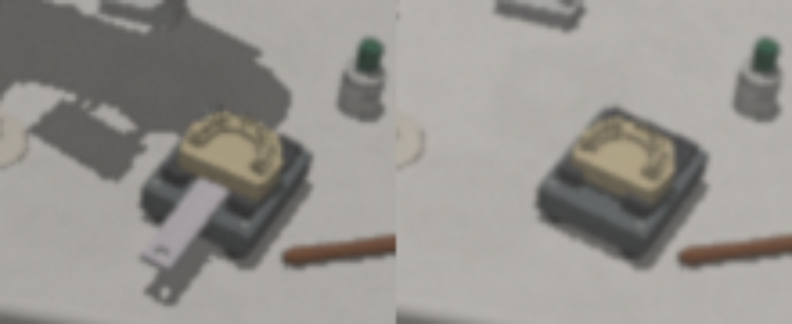

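The strip lies flat in the centre of the tray and the robot is clear. The model sits upright on its stand, shifted by about 4–5 mm.

```bash
python3 -c "
from station import job_done
print(job_done())"
```

```text
the job is handed in; nothing more can be done
None
```

I drew the strip lengthwise out from under the plaster model, carried it over and laid it in the steel tray. I handed the job in at about 12 s of the 40 s allowed. `job_done` reports no verdict.

**Strip:** the last wrist and side pictures show it lying flat and centred along the tray, well inside the walls. The gripper was open and about 100 mm above it.

**Plaster model:** it is upright on its stand. It slid roughly 4–5 mm towards the robot during the draw, until it met the front lips, and then stayed put. I estimated that from the pictures; the limit is 15 mm.

**Jar and its strip:** I never went near them. The finder put the jar about 2 pixels from its first reading, which is within its usual error.

**What disagreed:**
- The fixed cameras' position estimates differed by up to about 15 mm, so I took the grasp and placing positions from the wrist camera.
- My first two move calls were refused as "invalid input" because their rows left out some of the keys. Nothing moved.
- In the last side picture the finder missed both the plaster model and the jar, so I judged the model from the scene picture and the jar from its scene reading.

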